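# Unplug the charged battery pack and store it in the rack

## Task

The battery pack has finished charging: pull it straight up out of the charger, against its spring catches, and stand it upright on the open worktop and let go. Then take it again by its two narrow edges and stand it fully down in the middle of the empty wide bay of the wooden rack, beside the slim pack, and leave it there. Set it down rather than dropping it, do not topple it, and leave the jars and the shaker where they are.

Things in the scene. Friction and masses are not known exactly. Their poses are not given: they have to be found in the camera images.
- pack: Loose battery pack, about 0.35 kg: grey upright block, dark foot, flat base, 110 mm tall; thickness 36 mm along its x, width 60 mm along its y, z up. Origin: centre of its underside. A catch groove 16 mm high, 5 mm deep runs along both wide faces 13 to 29 mm above the base. It starts in the charger, axes along the charger's.
- charger: White charger, fixed. Origin: centre of its underside, z up. Base 92 (x) by 116 (y) mm, 12 mm thick. Socket well 40 (x) by 66 (y) mm inside, 56 by 82 outside, rim 52 mm above the worktop; spring housings front and rear (88 mm over both, in x) reach 48 mm high. Steel guides at +y and -y, inner faces 33 mm from centre, 30 mm wide in x, 8 mm thick, rise to 112 mm.
- charger_seat (a point): Where the centre of the pack's underside stands at first: centre of the well floor, 12 mm above the worktop. Pack top then at 122 mm; the guides leave only its 36 mm thickness (charger's x) to grip. Two sprung rollers hold the groove: 10 to 20 N of straight upward pull in all, over the first 20 mm, frees it; it must rise 100 mm to clear the guides.
- rack: Dark wooden rack, fixed. Origin: on its underside below the wide bay's centre, z up. Base 8 mm thick, x -34 to 66, y -40 to 40 mm. Three upright plates 8 mm thick (x), 50 mm long (y), tops at 112 mm. Wide empty bay between plates at x -26 and +26 mm: 44 mm clear, both ends open. The narrow bay at x +42 mm holds a fixed slim pack 60 mm wide, top at 104 mm.
- rack_bay (a point): Centre of the wide bay's floor, 8 mm above the worktop, axes of the rack: where the centre of the pack's underside belongs, thickness along the rack's x, width along its y, either way round. The pack's top is then at 118 mm, 6 mm over the plates; its narrow edges stand 5 mm proud of the plates at the open ends, so hold it across its 60 mm width.
- salt_shaker: Bystander: glass salt shaker with a metal top, 44 mm across, 90 mm tall, behind the middle of the work. Origin: centre of its underside.
- nutmeg_jar: Bystander: spice jar with a dark lid, 44 mm across, 105 mm tall, at the left of the work (not the like jar far back). Origin: centre of its underside.
- olive_jar: Bystander: olive jar with a grey lid, 63 mm across, 110 mm tall, at the right of the work (not the like jar far back). Origin: centre of its underside.
Things that resemble listed ones, but are neither listed nor needed, are in the scene too. Leave any yellow look-alike of the pack alone.

How it is judged:
On the way, in this order (a step that is already met when the one before it is completed fails the run):
1. the pack is pulled up out of the socket well (z of pack in the frame of charger above 0.06 m and angle between pack's own z axis and vertical below 0.5 rad), for 0.1 s.
2. the pack stands upright on the open worktop, let go (height (world z) of pack below 0.005 m and angle between pack's own z axis and vertical below 0.1 rad and contact force between the fingers and pack below 0.2 N and linear speed of pack below 0.02 m/s), for 0.2 s.
At the end, for the whole second after the job is handed in: The pack stands at rest, upright within 0.12 rad, on the floor of the rack's wide bay (underside within 4 mm of the bay floor), its centre within 7 mm of the bay's centre across the bay and within 15 mm along it, its width along the rack's y within 0.25 rad (x of pack in the frame of rack_bay between -0.007 and 0.007 m and y of pack in the frame of rack_bay between -0.015 and 0.015 m and z of pack in the frame of rack_bay between -0.004 and 0.004 m and angle between pack's own z axis and vertical below 0.12 rad and angle between the y axis of pack and the y axis of rack, either way round below 0.25 rad and linear speed of pack below 0.02 m/s); the robot touches nothing.
It fails at once if the pack is toppled (tilted more than 0.7 rad) (angle between pack's own z axis and vertical above 0.7 rad).
It fails at once if the pack is dropped (falls free of the fingers faster than 0.5 m/s, a drop of about 13 mm) (contact force between the fingers and pack below 0.1 N and linear speed of pack above 0.5 m/s).
It fails at once if the salt shaker is moved by more than 30 mm or tipped (distance of salt_shaker from where it was at the start of the episode above 0.03 m or angle between salt_shaker's own z axis and vertical above 0.35 rad).
It fails at once if the nutmeg jar is moved by more than 30 mm or tipped (distance of nutmeg_jar from where it was at the start of the episode above 0.03 m or angle between nutmeg_jar's own z axis and vertical above 0.35 rad).
It fails at once if the olive jar is moved by more than 30 mm or tipped (distance of olive_jar from where it was at the start of the episode above 0.03 m or angle between olive_jar's own z axis and vertical above 0.35 rad).
It also fails if it takes over 72 s, if anything falls off the work surface, if the arm or the gripper's body presses on something with over 40 N, if the wrist force passes 120 N, or if a joint passes its speed limit or range.

## Robot

A 6-joint arm with a two-finger parallel gripper is mounted at the origin on a cart in front of the work surface, level with it; the furniture and walls round the work are solid. World frame = base frame: x ahead of the robot, y to its left, z up, the work surface at z = 0. Lengths are in m, angles in rad, forces in N, time in s.
With the tool pointing down it reaches from about 0.425 to 0.95 m from the base axis. Payload 3.5 kg.
Tool frame: the origin (TCP) lies at the very end of the fingers, on their centre line; the grasp point (between the pads) lies 19 mm behind it; z points along the fingers, y is the direction in which the jaws open and shut (so a half turn about z gives the same grasp; the last joint's range is limited). The gripper opens to 85 mm and grips with 20 to 120 N. Pads are 22 mm wide; open, the fingers measure 114 mm over their backs; the gripper's body (76 mm by 85 mm) begins 54 mm behind the grasp point. The pads swing forward as they close: fully open they stand 13 mm farther back than shut.
Start: joints at [0.983, 0.286, 1.577, -0, 1.279, -0.15], TCP at [0.286, 0.611, 0.194] pointing down, gripper open.
Joint ranges: [-2.77, 2.77], [-0.9, 2.22], [0.21, 2.48], [-1.53, 4.67], [0.24, 2.81], [-2.84, 2.84]. Speed limits (rad/s): [2.79, 2.79, 3.14, 3.14, 3.14, 3.14].

## Interface

Orientations are given as a unit quaternion [x, y, z, w].
In Python, from plant import get_state, vision, ctrl, cut_out gives the robot as it stands.
- The arm moves only by the tool jog_arm, never from a script. Its argument "commands" is text: rows parted by semicolons, each of 6 numbers parted by spaces: the shift along the world's x, y, z in m, then the turn, a rotation vector about the world's x, y, z in rad. A call has 1 to 20 rows; each row is the pose to reach, as a shift and turn from the pose commanded when the call began; what a row does not reach only later rows make up. A row lasts 1/8 s, in which the tool goes at most 62.5 mm and 10.7 degrees, less where a joint would pass 70% of its speed; a pose out of reach is approached as far as the arm can. A call with a gripper value outside its range is refused whole. "gripper" is the opening in per cent of the stroke, from 0 (shut) to 100 (fully open), set as the call begins (left out, the last holds). The fingers move at their own pace and stop on an object; "grip_force" is the grip in N (left out, the last holds). Time passes only in rows, so rows that repeat a pose let the fingers close. It gives the time, the measured TCP pose, the force and the opening at its end, in the units of the state.
- get_state(): the state, without advancing time (a new reading comes with each control period).
- vision.read_camera(name): name is "scene" or "top" or "wrist"; returns a dict with "frame" (400x640x3 uint8, red, green, blue), "z_map" (400x640 float32, m along the optical axis (not along the pixel's ray), 0 where there is no reading), "fx", "fy", "cx", "cy" (pixels), "R" (3x3) and "t" (3): a world point X has camera coordinates R X + t. Camera axes: x right, y down, z forward; pixel columns grow to the right and rows downward; lengths in m; the calibration is good to about 2 mm. A picture is of the moment at which its call begins.
- ctrl.sign_off(): hands the job in, once; it reports no verdict.
Trained networks look in the newest picture that a camera, given by its name, has taken for a name from the list of things; names that differ only in an ending like _2 or _b are one class to them, and where a whole thing is asked for, a point or a joint stands for the part that bears it (a point fixed in the world has none). Each returns a list of dicts, best first, with "conf" (0 to 1); they miss things now and then, are a little off and sometimes report something else, mostly with a low value. They report only what shows in the picture. A call takes as long as a camera call. They do not tell look-alikes from the thing itself.
- cut_out(camera, query): "pixels" (400x640 bool, what is visible of it) and "box" ([centre column, centre row, width, height] in pixels, round what is visible of it).
The state is a dict: "time": time; "qpos": joint angles; "dq": joint speeds; "joint_efforts": joint torques, N m; "eef_pos": TCP position; "tcp_rot": TCP orientation; "contact_force": force on the tool from outside, world axes, zero at the start; "wrist_torque": the same for the moment, N m; "opening": opening from 0.0 (shut) to 1.0 (fully open).
Only numpy, scipy, OpenCV 4.12 (cv2) and the standard library are available. Lean on these libraries where they do the work, as an engineer would, in place of code of your own. Each camera call takes 0.05 s, during which the arm holds its last target.

## Working session

There is one attempt and no reset: what is moved stays moved. The work goes in short steps, Python scripts to look and compute and a tool call to move; the robot and the scene stay as the last step left them, time stands still between calls to the robot, and variables do not carry over. Pictures are saved under pics/ and viewed, and the job is handed in when it is done.

Besides the shell and the picture viewer there is one more tool, called after "Emit:" in YAML: its name, and indented under it one key for each argument. jog_arm: Moves the arm, as the interface text tells. Its arguments: {"type":"object","properties":{"commands":{"type":"string"},"gripper":{"type":"number"},"grip_force":{"type":"number"}},"required":["commands"]}

```bash
mkdir -p pics; ls
python3 - <<'E'
from plant import get_state, vision, ctrl, cut_out
import cv2,numpy as np
s=get_state(); print(s)
for n in ["scene","top"]:
    c=vision.read_camera(n); cv2.imwrite(f"pics/{n}0.png",c["frame"][:,:,::-1])
    np.savez(f"{n}0.npz",**c)
    print(n,c["fx"],c["cx"],c["cy"],c["R"],c["t"])
    for q in ["pack","charger","rack","salt_shaker","nutmeg_jar","olive_jar"]:
        for d in cut_out(n,q): print(q,round(d["conf"],2),np.round(d["box"]))
E
```

```text
pics
{'time': 0.0, 'qpos': array([ 9.82998388e-01,  2.87165597e-01,  1.57821585e+00,  4.40865700e-06,
        1.27860490e+00, -1.49988365e-01]), 'dq': array([-5.05897981e-05, -4.85578416e-04, -2.45091333e-05, -8.37436435e-05,
       -1.51374409e-03, -1.53791107e-04]), 'joint_efforts': array([ 2.69381817e-04, -4.05976653e+01, -2.92633384e+01, -1.60385916e-04,
        5.80324559e-03, -3.81636909e-06]), 'eef_pos': array([0.28570757, 0.61070956, 0.19242631]), 'tcp_rot': array([ 2.17161144e-01,  9.76135034e-01, -1.11556847e-03, -4.33530333e-04]), 'contact_force': array([0.0095916 , 0.45682518, 0.58559693]), 'wrist_torque': array([ 0.01456843, -0.03664201,  0.05565296]), 'opening': 0.9971982709228661}
scene 411.14196033300396 319.9426557017498 207.5407428329012 [[ 0.48538785 -0.87403496 -0.02148328]
 [-0.60903546 -0.32038897 -0.7255527 ]
 [ 0.62727541  0.36525854 -0.6878312 ]] [-0.24944704  0.34565043  0.83873504]
pack 0.71 [379. 230.  23.  34.]
pack 0.57 [435. 248.  24.  52.]
charger 0.67 [377. 247.  51.  54.]
rack 0.66 [258. 192.  36.  56.]
salt_shaker 0.74 [348. 191.  18.  26.]
nutmeg_jar 0.85 [208. 148.  18.  33.]
olive_jar 0.59 [257. 190.  42.  56.]
olive_jar 0.58 [494. 231.  34.  49.]
top 465.34032999757244 320.58395264424075 202.99014449229963 [[ 0.00685389 -0.99995881  0.00595004]
 [-0.9985438  -0.00716235 -0.05346953]
 [ 0.05350994 -0.0055749  -0.99855175]] [0.00597132 0.55326205 1.65143291]
pack 0.62 [380. 226.  20.  11.]
pack 0.53 [416. 217.  22.  19.]
charger 0.7 [378. 226.  30.  29.]
rack 0.75 [268. 221.  26.  29.]
rack 0.37 [448. 182.  27.  18.]
nutmeg_jar 0.78 [194. 193.  18.  18.]
olive_jar 0.77 [451. 180.  22.  18.]
olive_jar 0.61 [269. 220.  24.  29.]
```

Run:
```python
import cv2
a=cv2.imread("pics/scene0.png"); cv2.imwrite("pics/scene0c.png",cv2.resize(a[110:310,180:540],None,fx=2.2,fy=2.2,interpolation=cv2.INTER_CUBIC))
a=cv2.imread("pics/top0.png"); cv2.imwrite("pics/top0c.png",cv2.resize(a[130:280,170:490],None,fx=2.5,fy=2.5,interpolation=cv2.INTER_CUBIC))
```

```text
(no output)
```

View pics/scene0c.png

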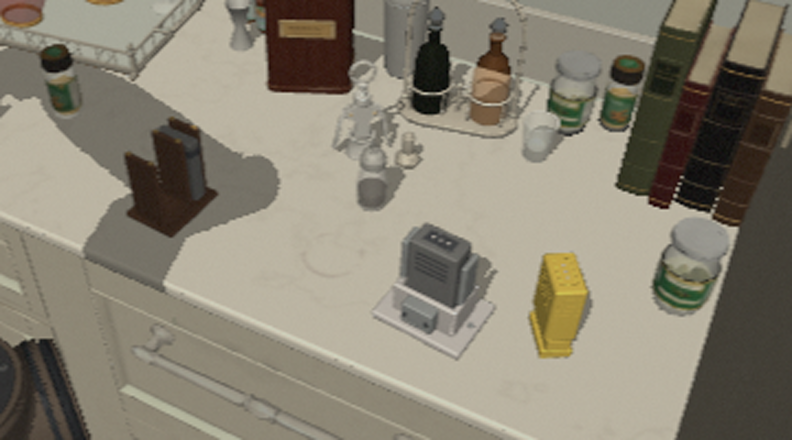

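View pics/top0c.png

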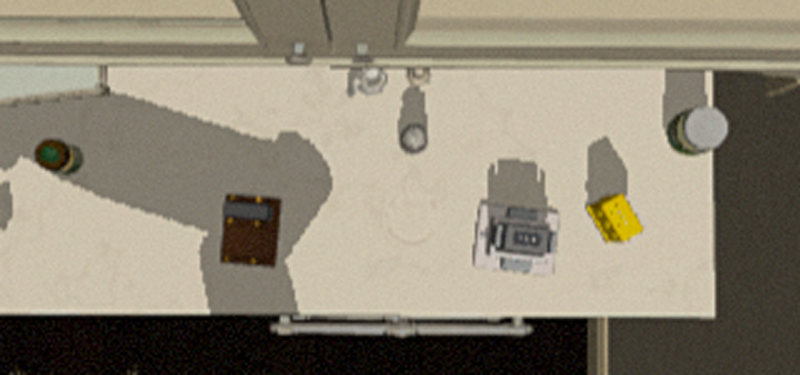

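The grey pack in the white charger is at scene (379,230) and top (380,226). That fits "grey upright block in the charger". The yellow one at scene (435,248) is the look-alike, so I leave it. The rack is at scene (258,192) and top (268,221), the slim pack in its far bay. The nutmeg jar is at top (194,193), the olive jar at top (451,180) and the shaker at about top (335,184).

```bash
cat > h.py <<'E'
import numpy as np, cv2
def cloud(c):
    z=c["z_map"]; v,u=np.nonzero(z>0); d=z[v,u]
    P=np.stack([(u-c["cx"])/c["fx"]*d,(v-c["cy"])/c["fy"]*d,d],1)
    return (P-c["t"])@c["R"], u, v, c["frame"][v,u]
def rect(P,zlo,zhi,box):
    m=(P[:,2]>zlo)&(P[:,2]<zhi)&(P[:,0]>box[0])&(P[:,0]<box[1])&(P[:,1]>box[2])&(P[:,1]<box[3])
    Q=P[m]
    if len(Q)<4: return len(Q)
    r=cv2.minAreaRect((Q[:,:2]*1000).astype(np.float32))
    return len(Q),np.round(Q.mean(0),4),np.round(r[0],1),np.round(r[1],1),round(r[2],1)
E
python3 - <<'E'
from h import *
for n in ["top","scene"]:
    c=dict(np.load(n+"0.npz")); P,u,v,col=cloud(c)
    m=(P[:,2]>-.01)&(P[:,2]<.01)&(P[:,0]>.3)&(P[:,0]<.7)&(abs(P[:,1])<.4)
    print(n,"table z",np.median(P[m,2]))
    def at(uu,vv):
        i=np.argmin((u-uu)**2+(v-vv)**2); return np.round(P[i],3)
    if n=="top":
        for p in [(380,226),(268,221),(335,184),(194,193),(451,180),(416,217)]: print(p,at(*p))
    A=at(380,226) if n=="top" else A; B=at(268,221) if n=="top" else B
    bx=lambda A,r:(A[0]-r,A[0]+r,A[1]-r,A[1]+r)
    print("pack top",rect(P,.115,.13,bx(A,.09)))
    print("chg base",rect(P,.007,.018,bx(A,.085)))
    print("chg all",rect(P,.007,.14,bx(A,.085)))
    print("rack all",rect(P,.006,.14,bx(B,.085)))
    print("rack base",rect(P,.005,.014,bx(B,.085)))
    print("rack tops",rect(P,.107,.125,bx(B,.085)))
    print("slim",rect(P,.099,.108,bx(B,.085)))
E
```

```text
top table z -0.0008081994292532905
(380, 226) [ 0.472 -0.188  0.127]
(268, 221) [0.488 0.198 0.009]
(335, 184) [ 0.615 -0.039  0.09 ]
(194, 193) [0.579 0.439 0.105]
(451, 180) [ 0.629 -0.43   0.114]
(416, 217) [ 0.503 -0.312  0.111]
pack top (188, array([ 0.477 , -0.1887,  0.1212]), array([ 476.7, -187.1]), array([71.7, 35.8]), 83.6)
chg base (284, array([ 0.4753, -0.1795,  0.0114]), array([ 474.3, -182. ]), array([161.3, 150.5]), 0.4)
chg all (807, array([ 0.476 , -0.1833,  0.0567]), array([ 474.3, -182. ]), array([161.3, 150.5]), 0.4)
rack all (542, array([0.4893, 0.1887, 0.0508]), array([487.8, 199.7]), array([165. , 161.4]), 0.5)
rack base (354, array([0.4796, 0.1896, 0.008 ]), array([487.9, 198.2]), array([165.1, 164.6]), 0.4)
rack tops (87, array([0.4919, 0.188 , 0.1113]), array([486.7, 190.5]), array([49. , 91.6]), 85.2)
slim (116, array([0.5071, 0.1913, 0.1037]), array([488.3, 189.3]), array([91.2, 58.1]), 1.5)
scene table z 0.0016640074765528114
pack top (319, array([ 0.4701, -0.1904,  0.1225]), array([ 472.9, -189.8]), array([75.9, 37. ]), 83.4)
chg base (492, array([ 0.4518, -0.2038,  0.0129]), array([ 472.6, -188.8]), array([114.8,  91.9]), 82.7)
chg all (1983, array([ 0.4562, -0.1955,  0.0623]), array([ 472.6, -188.8]), array([114.8,  91.9]), 82.7)
rack all (1405, array([0.4774, 0.1845, 0.0587]), array([494.2, 201.3]), array([180.8, 114.3]), 17.1)
rack base (349, array([0.4712, 0.1784, 0.0093]), array([486.9, 197.1]), array([166.5, 167.9]), 1.5)
rack tops (168, array([0.487 , 0.191 , 0.1119]), array([482.7, 193.3]), array([50.7, 93.9]), 85.9)
slim (171, array([0.4931, 0.1876, 0.1043]), array([480.6, 189.9]), array([93.6, 60.2]), 1.6)
```

Emit:
jog_arm:
  commands: "0.02 -0.04 0.05 0 0 0.04; 0.05 -0.09 0.09 0 0 0.1; 0.07 -0.14 0.11 0 0 0.2; 0.1 -0.19 0.12 0 0 0.3; 0.12 -0.24 0.13 0 0 0.4; 0.14 -0.29 0.13 0 0 0.4; 0.16 -0.34 0.13 0 0 0.4; 0.18 -0.38 0.13 0 0 0.4; 0.2 -0.42 0.13 0 0 0.4; 0.2 -0.42 0.13 0 0 0.4; 0.2 -0.42 0.13 0 0 0.4; 0.2 -0.42 0.13 0 0 0.4; 0.2 -0.42 0.13 0 0 0.4"

```text
time: 2.33
eef_pos: [0.4857, 0.1923, 0.3239]
tcp_rot: [0.018, 1.0, 0.0, 0.0]
contact_force: [0.2, 0.7, -0.0]
opening: 0.997
```

Run:
```python
from plant import get_state, vision
from h import *
c=vision.read_camera("wrist"); np.savez("wr.npz",**c); cv2.imwrite("pics/w_rack.png",c["frame"][:,:,::-1])
s=get_state(); print(s["time"],s["eef_pos"],s["tcp_rot"],s["qpos"]); print("cam",-c["R"].T@c["t"],c["R"][2])
P,u,v,col=cloud(c); b=(.38,.6,.09,.29)
for n,lo,hi in [("table",-.01,.005),("base",.005,.013),("slim",.099,.107),("tops",.108,.118),("all",.005,.13)]: print(n,rect(P,lo,hi,b))
```

```text
2.375 [0.48574301 0.1921949  0.32386386] [1.81011219e-02 9.99836160e-01 4.42171131e-05 1.76331677e-05] [ 1.82350670e-01 -1.27125481e-01  1.78280183e+00  7.99295893e-05
  1.48586413e+00 -1.35224821e+00]
cam [0.40220157 0.19612938 0.50356272] [ 0.32253747 -0.01110083 -0.9464916 ]
table (13160, array([ 0.478 ,  0.1896, -0.0005]), array([490., 190.]), array([220., 200.]), 0.0)
base (1632, array([0.4737, 0.1938, 0.0074]), array([484. , 193.5]), array([79.8, 97.7]), 85.7)
slim (760, array([0.5081, 0.1914, 0.103 ]), array([481.8, 193.8]), array([59. , 85.4]), 84.9)
tops (680, array([0.4855, 0.193 , 0.111 ]), array([485.1, 193.1]), array([48.9, 92. ]), 85.5)
all (3807, array([0.4841, 0.1931, 0.0563]), array([484. , 193.5]), array([79.8, 97.7]), 85.7)
```

View pics/w_rack.png

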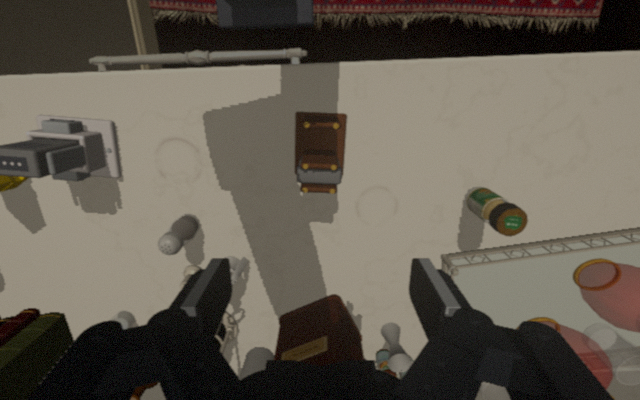

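Emit:
jog_arm:
  commands: "0 -0.04 0 0 0 -0.18; 0 -0.08 0 0 0 -0.36; 0 -0.12 0 0 0 -0.54; 0 -0.16 0 0 0 -0.72; 0 -0.2 0 0 0 -0.9; -0.005 -0.24 0 0 0 -1.08; -0.01 -0.29 -0.01 0 0 -1.26; -0.013 -0.34 -0.03 0 0 -1.44; -0.013 -0.38 -0.04 0 0 -1.6; -0.013 -0.381 -0.04 0 0 -1.662; -0.013 -0.381 -0.04 0 0 -1.662; -0.013 -0.381 -0.04 0 0 -1.662; -0.013 -0.381 -0.04 0 0 -1.662"

```text
time: 4.0
eef_pos: [0.4734, -0.189, 0.2842]
tcp_rot: [0.751, 0.661, 0.0, 0.0]
contact_force: [-0.1, -0.3, 0.2]
opening: 1.001
```

Run:
```python
from plant import get_state, vision
from h import *
c=vision.read_camera("wrist"); np.savez("wc.npz",**c); cv2.imwrite("pics/w_chg.png",c["frame"][:,:,::-1])
s=get_state(); print(s["time"],s["eef_pos"],s["tcp_rot"],s["qpos"]); print("cam",-c["R"].T@c["t"],c["R"][2])
P,u,v,col=cloud(c); b=(.38,.57,-.29,-.09)
for n,lo,hi in [("table",-.01,.005),("base",.008,.017),("rim",.049,.056),("guides",.106,.1155),("ptop",.1165,.13),("all",.008,.13)]: print(n,rect(P,lo,hi,b))
```

```text
4.05 [ 0.47334942 -0.18911879  0.28417378] [7.50720407e-01 6.60619979e-01 9.18652407e-05 3.24115660e-04] [-5.79369975e-01 -1.43119817e-01  1.86724754e+00  4.36900962e-06
  1.41679118e+00 -4.51863030e-01]
cam [ 0.48364179 -0.10549809  0.46382519] [-0.04124066 -0.32050906 -0.94634727]
table (11783, array([ 0.4762, -0.179 , -0.0005]), array([ 475., -190.]), array([200. , 189.9]), 90.0)
base (1544, array([ 0.4777, -0.1674,  0.0114]), array([ 475.4, -188.8]), array([115.8,  91.5]), 83.2)
rim (630, array([ 0.4749, -0.1833,  0.0512]), array([ 475.2, -188.2]), array([80.3, 81.8]), 82.9)
guides (406, array([ 0.4759, -0.1826,  0.1106]), array([ 475.2, -188.5]), array([82.6, 35.8]), 87.4)
ptop (1632, array([ 0.4756, -0.1868,  0.1213]), array([ 475.4, -188.1]), array([58.7, 35.9]), 83.6)
all (5295, array([ 0.4765, -0.1782,  0.0659]), array([ 475.4, -188.8]), array([115.8,  91.5]), 83.2)
```

View pics/w_chg.png

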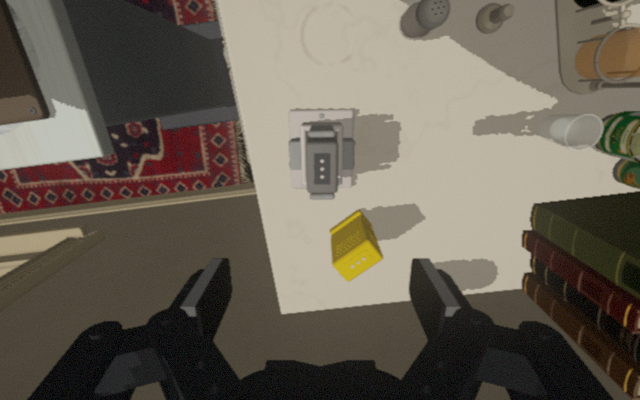

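The grey pack sits in the white charger at wrist-image (320,165), and the yellow look-alike is clear of it at (355,245). I go down on the grey pack.

Emit:
jog_arm:
  commands: "0.002 0.001 -0.05 0 0 0.01; 0.002 0.001 -0.1 0 0 0.01; 0.002 0.001 -0.14 0 0 0.01; 0.002 0.001 -0.17 0 0 0.01; 0.002 0.001 -0.19 0 0 0.01; 0.002 0.001 -0.205 0 0 0.01; 0.002 0.001 -0.214 0 0 0.01; 0.002 0.001 -0.214 0 0 0.01; 0.002 0.001 -0.214 0 0 0.01"

```text
time: 5.18
eef_pos: [0.4758, -0.1891, 0.0707]
tcp_rot: [0.748, 0.664, 0.0, 0.001]
contact_force: [0.2, 0.2, 0.7]
opening: 1.001
```

Emit:
jog_arm:
  commands: "0 0 0 0 0 0;0 0 0 0 0 0;0 0 0 0 0 0;0 0 0 0 0 0;0 0 0 0 0 0;0 0 0 0 0 0;0 0 0 0 0 0;0 0 0 0 0 0"
  gripper: 0
  grip_force: 90

```text
time: 6.18
eef_pos: [0.4758, -0.1891, 0.0706]
tcp_rot: [0.748, 0.664, 0.0, 0.001]
contact_force: [0.1, 0.5, 6.2]
opening: 0.397
```

Emit:
jog_arm:
  commands: "0 0 0.003 0 0 0;0 0 0.006 0 0 0;0 0 0.009 0 0 0;0 0 0.012 0 0 0;0 0 0.015 0 0 0;0 0 0.018 0 0 0;0 0 0.022 0 0 0;0 0 0.026 0 0 0;0 0 0.03 0 0 0;0 0 0.034 0 0 0"

```text
time: 7.42
eef_pos: [0.4753, -0.1889, 0.1046]
tcp_rot: [0.748, 0.664, 0.0, 0.0]
contact_force: [-0.6, -0.4, -3.0]
opening: 0.395
```

Emit:
jog_arm:
  commands: "0 0 0.015 0 0 0;0 0 0.03 0 0 0;0 0 0.045 0 0 0;0 0 0.06 0 0 0;0 0 0.075 0 0 0;0 0 0.09 0 0 0;0 0 0.1 0 0 0;0 0 0.105 0 0 0;0 0 0.105 0 0 0;0 0 0.105 0 0 0"

```text
time: 8.68
eef_pos: [0.4747, -0.1884, 0.208]
tcp_rot: [0.748, 0.664, -0.0, -0.001]
contact_force: [-0.1, -0.8, -3.0]
opening: 0.388
```

Run:
```python
from plant import get_state, vision
from h import *
for n in ["scene","wrist"]:
    c=vision.read_camera(n); P,u,v,col=cloud(c)
    cv2.imwrite(f"pics/{n}_lift.png",c["frame"][:,:,::-1] if n=="wrist" else cv2.resize(c["frame"][130:330,280:520,::-1],None,fx=3,fy=3))
    b=(.40,.55,-.26,-.12)
    for lo,hi in [(.225,.236),(.236,.25),(.25,.27)]: print(n,lo,rect(P,lo,hi,b))
s=get_state(); print(s["time"],s["eef_pos"])
```

```text
scene 0.225 (109, array([ 0.4584, -0.1938,  0.2307]), array([ 459.4, -194.4]), array([25.9, 64. ]), 21.5)
scene 0.236 (136, array([ 0.4581, -0.1952,  0.2428]), array([ 459.5, -193.4]), array([27.3, 65.3]), 19.4)
scene 0.25 (305, array([ 0.4656, -0.1961,  0.2599]), array([ 466.7, -193.4]), array([48. , 61.9]), 42.0)
wrist 0.225 (391, array([ 0.478 , -0.1589,  0.2306]), array([ 478.1, -160.3]), array([ 4.7, 35.7]), 81.9)
wrist 0.236 (745, array([ 0.4781, -0.1593,  0.2434]), array([ 477. , -167.5]), array([19.7, 45.9]), 83.2)
wrist 0.25 (9490, array([ 0.4752, -0.1835,  0.2591]), array([ 474.7, -188.2]), array([60., 61.]), 83.6)
8.775 [ 0.47476729 -0.18842917  0.20806235]
```

View pics/scene_lift.png

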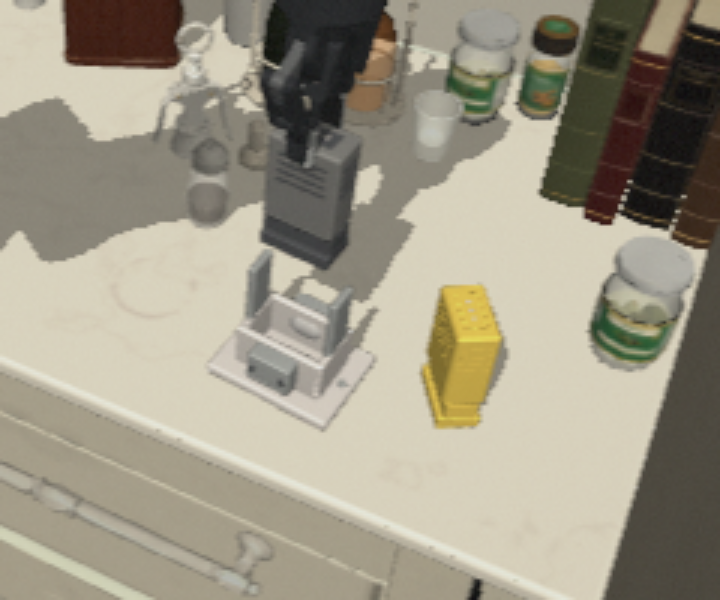

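View pics/wrist_lift.png

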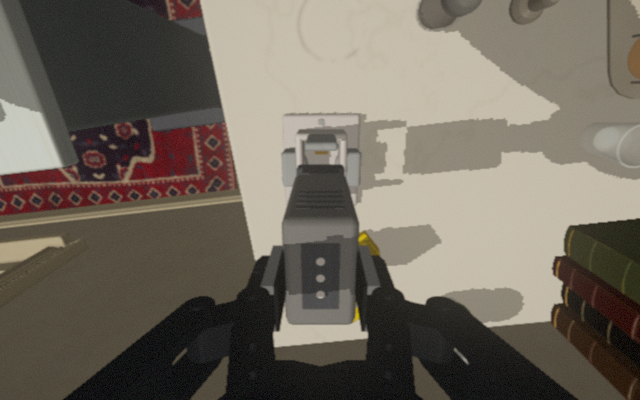

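Run:
```python
from plant import get_state, vision
from h import *
c=vision.read_camera("wrist"); P,u,v,col=cloud(c)
m=(abs(u-320)<22)&(v>245)&(v<315); Q=P[m]; A=np.c_[Q[:,:2]-Q[:,:2].mean(0),np.ones(len(Q))]
print(np.linalg.lstsq(A,Q[:,2],rcond=None)[0],np.median(Q[:,2]),get_state()["eef_pos"])
```

```text
[0.0018326  0.0097736  0.25936991] 0.25937659723729767 [ 0.4748145  -0.18848592  0.20815255]
```

Emit:
jog_arm:
  commands: "0 0.02 0.005 0 0 0;-0.002 0.05 0.005 0 0 0;-0.005 0.08 0.005 0 0 0;-0.008 0.11 0.005 0 0 0;-0.01 0.14 0 0 0 0;-0.012 0.17 -0.02 0 0 0;-0.015 0.195 -0.04 0 0 0;-0.015 0.21 -0.06 0 0 0;-0.015 0.218 -0.08 0 0 0;-0.015 0.218 -0.1 0 0 0;-0.015 0.218 -0.115 0 0 0;-0.015 0.218 -0.125 0 0 0;-0.015 0.218 -0.132 0 0 0;-0.015 0.218 -0.136 0 0 0;-0.015 0.218 -0.136 0 0 0;-0.015 0.218 -0.136 0 0 0"

```text
time: 10.82
eef_pos: [0.4606, 0.0292, 0.0733]
tcp_rot: [0.748, 0.664, 0.0, 0.0]
contact_force: [0.0, 0.5, -3.9]
opening: 0.395
```

Run:
```python
from plant import get_state, vision
from h import *
c=vision.read_camera("wrist"); P,u,v,col=cloud(c)
cv2.imwrite("pics/w_low.png",c["frame"][:,:,::-1])
m=(abs(u-320)<22)&(v>245)&(v<315); Q=P[m]; A=np.c_[Q[:,:2]-Q[:,:2].mean(0),np.ones(len(Q))]
print(np.linalg.lstsq(A,Q[:,2],rcond=None)[0],np.median(Q[:,2]))
m=(abs(P[:,2])<.01)&(P[:,1]>.08)&(P[:,1]<.13)&(P[:,0]>.4)&(P[:,0]<.55); print("table",np.median(P[m,2]))
s=get_state();print(s["eef_pos"],s["contact_force"])
```

```text
[0.00189789 0.00888128 0.12465321] 0.12464917605691343
table -0.0004534778626097563
[0.46056162 0.0292202  0.07331886] [-0.52307584 -0.55684656 -3.69905883]
```

Emit:
jog_arm:
  commands: "0 0 -0.004 0 0 0;0 0 -0.008 0 0 0;0 0 -0.011 0 0 0;0 0 -0.012 0 0 0;0 0 -0.012 0 0 0"

```text
time: 11.5
eef_pos: [0.4601, 0.0293, 0.0607]
tcp_rot: [0.748, 0.664, -0.0, -0.0]
contact_force: [0.4, 0.2, -2.6]
opening: 0.393
```

Emit:
jog_arm:
  commands: "0 0 -0.001 0 0 0;0 0 -0.0015 0 0 0;0 0 -0.002 0 0 0; 0 0 -0.002 0 0 0"

```text
time: 12.0
eef_pos: [0.4601, 0.0294, 0.0588]
tcp_rot: [0.748, 0.664, -0.0, -0.0]
contact_force: [-0.4, 0.1, -4.0]
opening: 0.392
```

Emit:
jog_arm:
  commands: "0 0 -0.0005 0 0 0;0 0 -0.001 0 0 0;0 0 -0.001 0 0 0"

```text
time: 12.38
eef_pos: [0.4603, 0.0294, 0.0586]
tcp_rot: [0.748, 0.664, -0.0, -0.0]
contact_force: [-2.0, 0.0, 3.5]
opening: 0.391
```

Contact is made. Next I release.

Emit:
jog_arm:
  commands: "0 0 0 0 0 0;0 0 0 0 0 0;0 0 0 0 0 0;0 0 0 0 0 0;0 0 0 0 0 0;0 0 0 0 0 0"
  gripper: 70

```text
time: 13.12
eef_pos: [0.4601, 0.0293, 0.0578]
tcp_rot: [0.748, 0.664, 0.0, -0.0]
contact_force: [0.7, -0.0, -0.1]
opening: 0.701
```

Emit:
jog_arm:
  commands: "0 0 0.03 0 0 0;0 0 0.06 0 0 0;0 0 0.1 0 0 0;0 0 0.14 0 0 0;0 0 0.18 0 0 0;0 0 0.21 0 0 0;0 0 0.21 0 0 0.18;0 0 0.21 0 0 0.36;0 0 0.21 0 0 0.54;0 0 0.21 0 0 0.72;0 0 0.21 0 0 0.9;0 0 0.21 0 0 1.08;0 0 0.21 0 0 1.26;0 0 0.21 0 0 1.44;0 0 0.21 0 0 1.571;0 0 0.21 0 0 1.571;0 0 0.21 0 0 1.571"
  gripper: 100

```text
time: 15.25
eef_pos: [0.4601, 0.0294, 0.2678]
tcp_rot: [0.06, 0.998, 0.0, -0.0]
contact_force: [0.3, -1.0, -0.1]
opening: 0.999
```

Run:
```python
from plant import get_state, vision
from h import *
c=vision.read_camera("wrist"); cv2.imwrite("pics/w_stand.png",c["frame"][:,:,::-1])
s=get_state(); print(s["time"],s["eef_pos"],s["tcp_rot"],s["qpos"])
P,u,v,col=cloud(c); b=(.38,.56,-.06,.13)
for n,lo,hi in [("table",-.01,.005),("ptop",.105,.118),("all",.02,.13)]: print(n,rect(P,lo,hi,b))
b=(.38,.6,.09,.29)
for n,lo,hi in [("base",.005,.013),("slim",.099,.107),("tops",.108,.118)]: print(n,rect(P,lo,hi,b))
c=vision.read_camera("scene"); cv2.imwrite("pics/s_stand.png",cv2.resize(c["frame"][110:310,200:460,::-1],None,fx=3,fy=3))
```

```text
15.3 [0.46008915 0.02935064 0.2677692 ] [ 6.01082356e-02  9.98191864e-01  3.88450764e-06 -5.22993841e-05] [-1.56937871e-01 -2.54281203e-01  1.99031122e+00 -2.40878284e-06
  1.40566750e+00 -1.60744482e+00]
table (13867, array([ 0.4622,  0.0371, -0.0005]), array([470.,  35.]), array([180., 190.]), 0.0)
ptop (1685, array([0.459 , 0.0298, 0.1092]), array([460.1,  29.7]), array([60. , 36.3]), 83.1)
all (2170, array([0.4554, 0.0303, 0.1014]), array([459.9,  29.6]), array([59.9, 37.1]), 83.6)
base (2054, array([0.4739, 0.1854, 0.0075]), array([484.7, 192.9]), array([80.1, 99.4]), 85.7)
slim (1075, array([0.5054, 0.1888, 0.1031]), array([482. , 189.3]), array([89.8, 59.3]), 2.3)
tops (901, array([0.4847, 0.1922, 0.111 ]), array([484.9, 192.7]), array([49.2, 91.5]), 85.3)
```

View pics/w_stand.png

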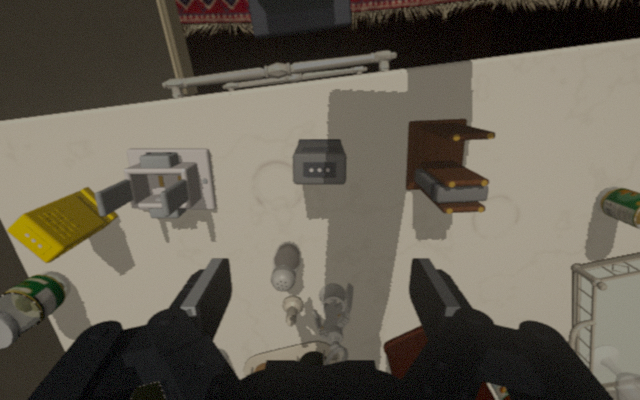

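View pics/s_stand.png

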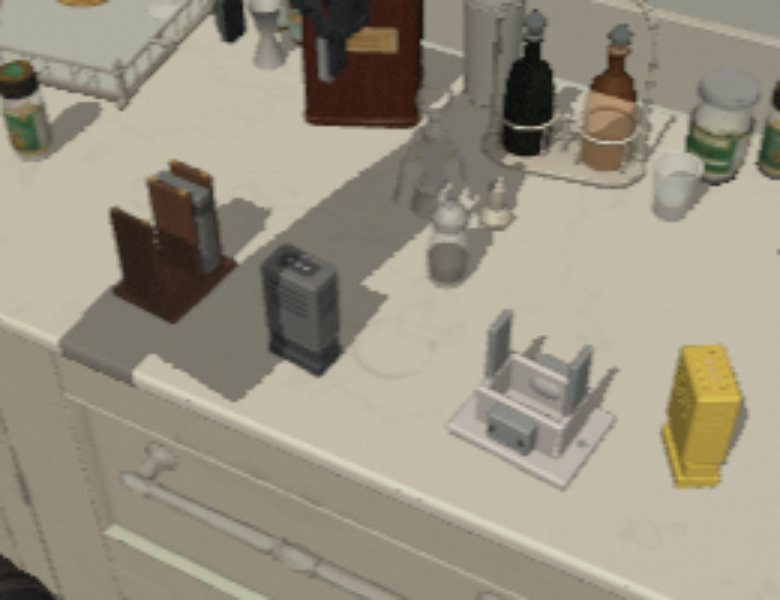

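The pack stands upright and released at wrist (320,165), at (0.460, 0.030), and the tool is aligned with its width. Next I grip its narrow edges.

Emit:
jog_arm:
  commands: "0 0 -0.05 0 0 0;0 0 -0.1 0 0 0;0 0 -0.14 0 0 0;0 0 -0.17 0 0 0;0 0 -0.19 0 0 0;0 0 -0.2 0 0 0;0 0 -0.203 0 0 0;0 0 -0.203 0 0 0"

```text
time: 16.35
eef_pos: [0.4608, 0.0293, 0.0655]
tcp_rot: [0.059, 0.998, -0.0, 0.001]
contact_force: [0.4, -0.5, 0.3]
opening: 0.999
```

Emit:
jog_arm:
  commands: "0 0 0 0 0 0;0 0 0 0 0 0;0 0 0 0 0 0;0 0 0 0 0 0;0 0 0 0 0 0;0 0 0 0 0 0"
  gripper: 0
  grip_force: 60

```text
time: 17.1
eef_pos: [0.4614, 0.0289, 0.0667]
tcp_rot: [0.059, 0.998, -0.0, 0.001]
contact_force: [-0.7, -0.6, 4.9]
opening: 0.658
```

Emit:
jog_arm:
  commands: "0 0 0.01 0 0 0;0 0 0.03 0 0 0;0 0 0.06 0 0 0;0 0 0.09 0 0 0;0 0 0.12 0 0 0;0 0 0.14 0 0 0;0 0 0.15 0 0 0;0 0 0.15 0 0 0;0 0 0.15 0 0 0"

```text
time: 18.23
eef_pos: [0.4593, 0.0295, 0.2134]
tcp_rot: [0.059, 0.998, 0.0, -0.001]
contact_force: [-0.1, 0.2, -3.7]
opening: 0.654
```

Run:
```python
from plant import get_state, vision
from h import *
c=vision.read_camera("wrist"); cv2.imwrite("pics/w_re.png",c["frame"][:,:,::-1])
s=get_state(); print(s["time"],s["eef_pos"],s["tcp_rot"],s["contact_force"],s["opening"])
P,u,v,col=cloud(c); b=(.40,.52,-.03,.09)
for lo,hi in [(.25,.257),(.255,.262),(.258,.268)]: print(lo,rect(P,lo,hi,b))
m=(abs(u-320)<30)&(P[:,2]>.245)&(P[:,2]<.28)&(v<320); print(np.histogram(P[m,2],12))
```

```text
18.275 [0.45924424 0.02946644 0.21329286] [ 5.93710785e-02  9.98234967e-01  1.31192343e-04 -1.41695777e-03] [ 0.50613326  0.27704338 -3.88141122] 0.6516008059528033
0.25 (6472, array([0.4558, 0.0315, 0.2557]), array([458.5,  31.7]), array([61.7, 36.1]), 83.5)
0.255 (6621, array([0.4573, 0.0304, 0.2565]), array([458.1,  31. ]), array([77.9, 34.4]), 83.2)
0.258 (819, array([0.4539, 0.0309, 0.2634]), array([457.8,  30.8]), array([83.2, 24.8]), 83.4)
(array([  55,   51,   55,   64,   56,   51,   93,  121,  310, 1573, 1516,
        124]), array([0.2450181 , 0.24616208, 0.24730606, 0.24845004, 0.24959402,
       0.250738  , 0.25188198, 0.25302596, 0.25416994, 0.25531392,
       0.2564579 , 0.25760188, 0.25874586]))
```

View pics/w_re.png

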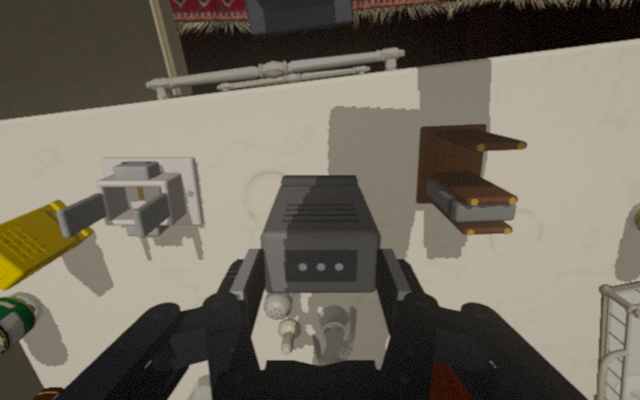

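Run:
```python
from plant import get_state, vision
from h import *
c=vision.read_camera("wrist")
P,u,v,col=cloud(c); 
m=(P[:,2]>.2545)&(P[:,2]<.2585)&(abs(P[:,0]-.46)<.05)&(abs(P[:,1]-.03)<.04)&(u>262)&(u<380)
Q=P[m]; g=col[m].mean(1)
A=np.c_[Q[:,:2]-Q[:,:2].mean(0),np.ones(len(Q))]; print("slope",np.linalg.lstsq(A,Q[:,2],rcond=None)[0])
# ends of the top along tool y, x dirs
th=np.deg2rad(-6.7); ex=np.array([np.cos(th),np.sin(th)]); ey=np.array([-ex[1],ex[0]])
e=get_state()["eef_pos"]; d=Q[:,:2]-e[:2]; print("eef",e)
for n,a in (("x",d@ex),("y",d@ey)): print(n,np.round(np.percentile(a,[.5,2,50,98,99.5])*1000,1))
# rack in many images
for f in ["wr.npz",None]:
    cc=dict(np.load(f)) if f else c
    P,u,v,col=cloud(cc); m=(P[:,2]>.1085)&(P[:,2]<.116)&(P[:,0]>.4)&(P[:,0]<.57)&(P[:,1]>.14)&(P[:,1]<.25)
    th=np.deg2rad(-4.5); ex=np.array([np.cos(th),np.sin(th)]); ey=np.array([-ex[1],ex[0]])
    d=(P[m][:,:2]-[.46875,.1943]); a=d@ex*1000; b=d@ey*1000
    for lo,hi in [(-40,-15),(15,40),(45,75)]:
        k=(a>lo)&(a<hi); 
        if k.sum()>10: print(f,lo,k.sum(),np.round([a[k].min(),a[k].mean(),a[k].max(),b[k].min(),b[k].max()],1),"slope",np.polyfit(b[k],a[k],1)[0].round(3))
```

```text
slope [ 0.00258491 -0.0078247   0.25621844]
eef [0.45934254 0.02945671 0.21341041]
x [-17.9 -17.3  -2.7  14.8  15.7]
y [-26.9 -26.2   0.8  28.4  29.1]
wr.npz -40 237 [-29.5 -25.7 -21.6 -23.7  24.5] slope -0.004
wr.npz 15 211 [ 22.2  26.   29.9 -23.8  24. ] slope -0.002
wr.npz 45 197 [ 54.   57.9  62.1 -23.1  24.5] slope 0.002
None -40 445 [-29.4 -25.8 -21.5 -25.2  25. ] slope -0.003
None 15 378 [ 22.3  25.9  30.4 -24.9  23.4] slope -0.008
None 45 351 [ 54.1  57.7  62.3 -25.   23.9] slope 0.003
```

Emit:
jog_arm:
  commands: "0 0.01 0 0 0 0;0.002 0.03 0 0 0 0.01;0.003 0.055 0 0 0 0.02;0.005 0.08 0 0 0 0.03;0.008 0.105 0 0 0 0.04;0.0105 0.13 0 0 0 0.04;0.0105 0.15 0 0 0 0.04;0.0105 0.161 0 0 0 0.04;0.0105 0.164 0 0 0 0.04;0.0105 0.164 0 0 0 0.04;0.0105 0.164 0 0 0 0.04;0.0105 0.164 0 0 0 0.04"

```text
time: 19.82
eef_pos: [0.4707, 0.1929, 0.2149]
tcp_rot: [0.04, 0.999, -0.0, 0.0]
contact_force: [0.3, 0.4, -3.9]
opening: 0.649
```

```bash
cat > chk.py <<'E'
from plant import get_state, vision
from h import *
import sys
c=vision.read_camera("wrist"); cv2.imwrite(f"pics/{sys.argv[1]}.png",c["frame"][:,:,::-1])
P,u,v,col=cloud(c); s=get_state(); e=s["eef_pos"]; print(s["time"],e,s["tcp_rot"],s["contact_force"])
th=np.deg2rad(-4.5); ex=np.array([np.cos(th),np.sin(th)]); ey=np.array([-ex[1],ex[0]])
d=P[:,:2]-[.46875,.1943]; a=d@ex*1000; b=d@ey*1000
print("tcp in rack",(e[:2]-[.46875,.1943])@ex,(e[:2]-[.46875,.1943])@ey)
zt=e[2]+.0432
k=(abs(P[:,2]-zt)<.0025)&(abs(a)<25)&(abs(b)<35)&(u>262)&(u<380)
Q=P[k]; print("top z",np.median(Q[:,2]),"a",np.percentile(a[k],[.5,99.5]),"b",np.percentile(b[k],[.5,99.5]))
A=np.c_[a[k],b[k],np.ones(k.sum())]; print("slope",np.linalg.lstsq(A,Q[:,2]*1000,rcond=None)[0][:2], cv2.minAreaRect(np.c_[a[k],b[k]].astype(np.float32)))
# front (near camera) face of the pack
k=(P[:,2]<zt-.006)&(P[:,2]>zt-.07)&(a<-10)&(a>-30)&(abs(b)<26)&(u>262)&(u<380)
if k.sum()>50: print("front face a~z,b", np.linalg.lstsq(np.c_[(P[k,2]-zt)*1000,b[k],np.ones(k.sum())],a[k],rcond=None)[0],k.sum())
E
python3 chk.py w_hover
```

```text
19.875 [0.47070429 0.19293613 0.21487262] [ 3.97538905e-02  9.99209500e-01 -2.96358926e-05  5.33804080e-05] [ 0.15435741 -0.93477427 -4.56273305]
tcp in rack 0.002055276178961071 -0.0012063373854394844
top z 0.25774539535430435 a [-15.97985633  18.02438739] b [-28.15687394  27.83486615]
slope [ 0.01034032 -0.00786286] ((0.7832469940185547, 0.013410568237304688), (57.31576919555664, 35.71635818481445), 89.52466583251953)
front face a~z,b [ 1.88646086e-04  1.42320572e-03 -1.65670996e+01] 3492
```

View pics/w_hover.png

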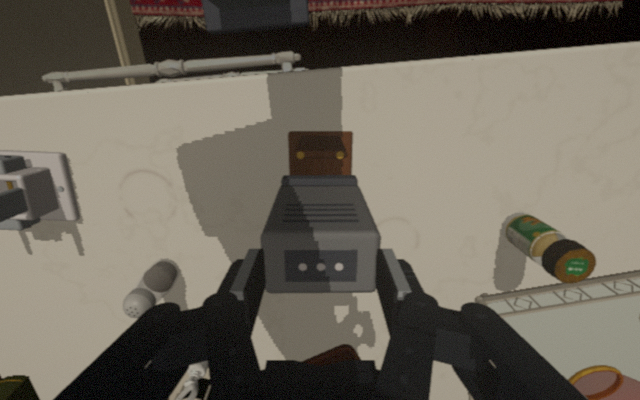

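Emit:
jog_arm:
  commands: "-0.001 0 -0.01 0 0 0;-0.001 0 -0.02 0 0 0;-0.001 0 -0.028 0 0 0;-0.001 0 -0.032 0 0 0;-0.001 0 -0.032 0 0 0;-0.001 0 -0.032 0 0 0"

```text
time: 20.62
eef_pos: [0.4699, 0.1934, 0.1832]
tcp_rot: [0.039, 0.999, 0.0, 0.0]
contact_force: [-0.5, 0.1, -4.2]
opening: 0.65
```

```bash
python3 chk.py w_h2;python3 - <<'E'
from plant import vision
import cv2
c=vision.read_camera("scene"); cv2.imwrite("pics/s_h2.png",cv2.resize(c["frame"][130:250,200:340,::-1],None,fx=5,fy=5,interpolation=cv2.INTER_CUBIC))
E
```

```text
20.675 [0.46996118 0.19342046 0.18331394] [3.94036398e-02 9.99223267e-01 1.06209729e-04 4.51486702e-04] [ 0.07992703 -0.01634073 -3.07023397]
tcp in rack 0.0012764572490033368 -0.0007818038532580998
top z 0.22609569315406322 a [-16.81795221  17.06501103] b [-27.68314913  28.32636009]
slope [ 0.0090419  -0.00772183] ((0.0372467041015625, 0.4114112854003906), (57.3438720703125, 35.04231643676758), 89.67752838134766)
front face a~z,b [-1.30618557e-03  1.21876355e-04 -1.74479205e+01] 3484
```

View pics/s_h2.png

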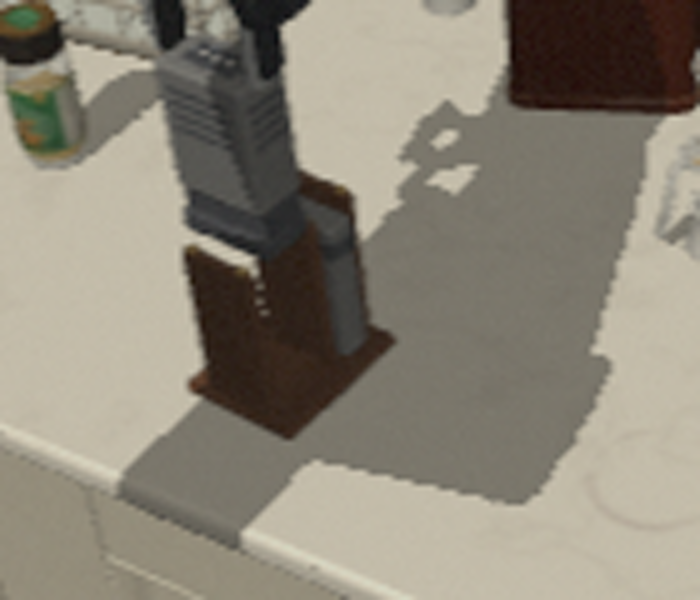

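The pack is centred above the bay, with its dark foot just over the plate tops in the crop.

Emit:
jog_arm:
  commands: "0 0 -0.008 0 0 0;0 0 -0.016 0 0 0;0 0 -0.024 0 0 0;0 0 -0.032 0 0 0;0 0 -0.04 0 0 0;0 0 -0.04 0 0 0"

```text
time: 21.48
eef_pos: [0.4689, 0.1932, 0.1417]
tcp_rot: [0.039, 0.999, -0.0, -0.001]
contact_force: [-0.1, -0.4, -3.5]
opening: 0.651
```

Emit:
jog_arm:
  commands: "0 0 -0.01 0 0 0;0 0 -0.02 0 0 0;0 0 -0.03 0 0 0;0 0 -0.04 0 0 0;0 0 -0.05 0 0 0;0 0 -0.058 0 0 0;0 0 -0.062 0 0 0;0 0 -0.062 0 0 0;0 0 -0.062 0 0 0"

```text
time: 22.6
eef_pos: [0.47, 0.1934, 0.0813]
tcp_rot: [0.039, 0.999, 0.0, 0.0]
contact_force: [-0.8, 0.1, -3.7]
opening: 0.66
```

```bash
python3 chk.py w_h3
```

```text
22.65 [0.47005549 0.19342658 0.08133604] [3.93812306e-02 9.99224120e-01 1.13761990e-04 5.14377042e-04] [-0.17464361  0.19015781 -3.33672654]
tcp in rack 0.0013699970092505623 -0.0007683024376053651
top z 0.12413712709538542 a [-16.73066225  17.20328361] b [-27.66019229  28.36129202]
slope [ 0.01006428 -0.00772057] ((0.19527626037597656, 0.4729156494140625), (57.37969970703125, 35.03383255004883), 89.72767639160156)
front face a~z,b [ 1.72046560e-01  3.01402062e-03 -2.05336419e+01] 4945
```

Base is about 6.5 mm above the floor. I lower it the rest gently.

Emit:
jog_arm:
  commands: "0 0 -0.002 0 0 0;0 0 -0.004 0 0 0;0 0 -0.005 0 0 0;0 0 -0.0055 0 0 0;0 0 -0.0055 0 0 0"

```text
time: 23.28
eef_pos: [0.4696, 0.1933, 0.0753]
tcp_rot: [0.039, 0.999, -0.0, -0.0]
contact_force: [0.9, 1.2, -2.7]
opening: 0.652
```

Emit:
jog_arm:
  commands: "0 0 -0.0005 0 0 0;0 0 -0.001 0 0 0;0 0 -0.0015 0 0 0;0 0 -0.0015 0 0 0"

```text
time: 23.78
eef_pos: [0.4704, 0.1933, 0.0749]
tcp_rot: [0.039, 0.999, -0.0, 0.001]
contact_force: [-1.3, -1.7, 3.3]
opening: 0.658
```

Emit:
jog_arm:
  commands: "0 0 0 0 0 0;0 0 0 0 0 0;0 0 0 0 0 0;0 0 0 0 0 0;0 0 0 0 0 0;0 0 0 0 0 0"
  gripper: 92

```text
time: 24.52
eef_pos: [0.4697, 0.1933, 0.0738]
tcp_rot: [0.039, 0.999, -0.0, 0.0]
contact_force: [1.2, -0.1, -0.1]
opening: 0.921
```

Emit:
jog_arm:
  commands: "0 0 0.01 0 0 0;0 0 0.03 0 0 0;0 0 0.06 0 0 0;0 0 0.1 0 0 0;0 0 0.15 0 0 0;0 0 0.2 0 0 0;0 0 0.23 0 0 0;0 0 0.23 0 0 0;0 0 0.23 0 0 0"

```text
time: 25.65
eef_pos: [0.469, 0.1932, 0.3027]
tcp_rot: [0.039, 0.999, -0.0, -0.001]
contact_force: [0.6, 0.3, -0.3]
opening: 0.92
```

Run:
```python
from plant import get_state, vision
from h import *
c=vision.read_camera("wrist"); cv2.imwrite("pics/w_end.png",c["frame"][:,:,::-1])
P,u,v,col=cloud(c); s=get_state(); print(s["time"],s["eef_pos"],s["contact_force"])
th=np.deg2rad(-4.5); ex=np.array([np.cos(th),np.sin(th)]); ey=np.array([-ex[1],ex[0]])
d=P[:,:2]-[.46875,.1943]; a=d@ex*1000; b=d@ey*1000
k=(P[:,2]>.1145)&(P[:,2]<.125)&(abs(a)<25)&(abs(b)<40)
print("top z",np.median(P[k,2]),cv2.minAreaRect(np.c_[a[k],b[k]].astype(np.float32)))
print("slope",np.linalg.lstsq(np.c_[a[k],b[k],np.ones(k.sum())],P[k,2]*1000,rcond=None)[0])
c=vision.read_camera("scene"); cv2.imwrite("pics/s_end.png",cv2.resize(c["frame"][110:310,180:520,::-1],None,fx=2.3,fy=2.3,interpolation=cv2.INTER_CUBIC))
```

```text
25.7 [0.46875426 0.19315814 0.30192927] [-0.5425929  -0.59231692 -0.43637271]
top z 0.11750405724372003 ((0.36042022705078125, -0.16183853149414062), (59.5423469543457, 35.52055358886719), 89.98220825195312)
slope [ 4.60340825e-03 -2.48218569e-04  1.17408041e+02]
```

View pics/s_end.png

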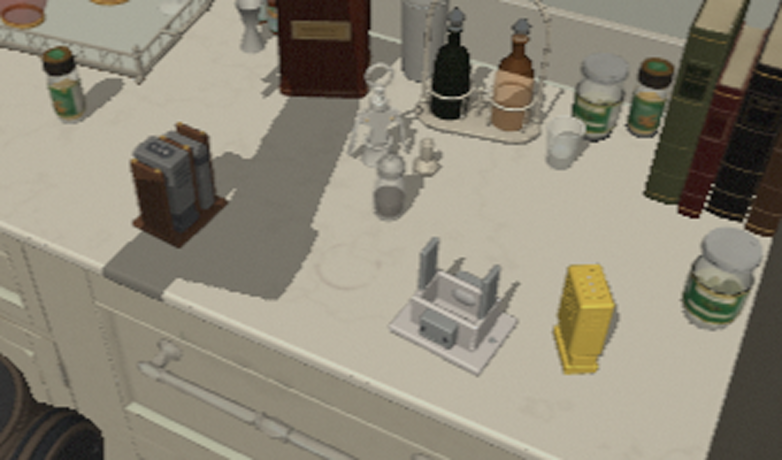

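View pics/w_end.png

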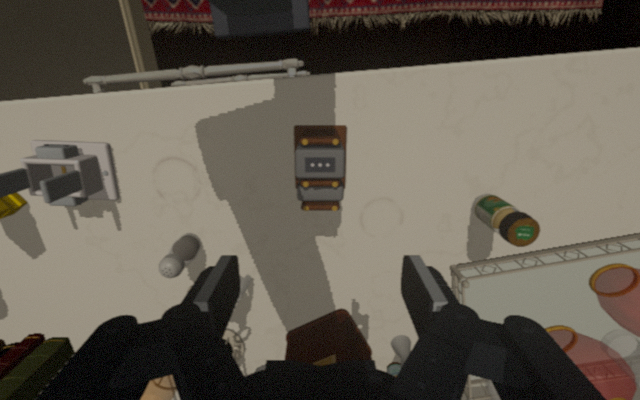

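The pack is seated in the wide bay at wrist (320,165), its top at 117.5 mm, within 0.4 mm of centre. Everything else is where it was, and the gripper is clear.

```bash
python3 -c "
from plant import ctrl
print(ctrl.sign_off())"
```

```text
the job is handed in; nothing more can be done
None
```

The pack is in the rack's wide bay and the job is handed in, at about 26 s on the robot's clock. The sign-off gives no verdict, so this rests on my own checks.

I pulled the grey pack straight up out of the charger by its thickness and stood it upright on the open worktop. After letting go I took it again by its narrow edges, lowered it into the bay until it touched the floor, released it and drew clear.

- **Final pose:** the last wrist picture puts its centre within 0.4 mm of the bay's centre both ways. It is square to the rack and level, with its top at 117.5 mm (118 expected).
- **Bystanders:** the jars, the shaker and the yellow look-alike looked unmoved in the last scene picture. I judged that by eye and did not measure it.
- **Disagreements:** the first top and scene pictures disagreed by a few degrees on the rack's angle, so I used the wrist camera's value. One reading of the pack's front face, taken partway into the bay, was spoiled by the rack plate in view and I ignored it. No other check failed.

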